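Tip the orange spray-can caps into their box

TASK

Two tilt trays of spray-can caps stand on the studio table. Lift the handle of the tray that holds the orange caps until both caps slide out into the white box in front of it, then lower the tray gently back down to rest and let go. Leave the other tray, with the blue caps, down.

Things in the scene. Friction and masses are not known exactly. Their poses are not given: they have to be found in the camera images.
- tray: Aluminium pan with the orange caps, 170 x 130 mm, 30 mm walls, outlet edge open. Origin: mid outlet edge on the hinge axis, at floor level, 110 mm above the table; fixed as it tips. x runs along the pan from handle to outlet (away from the robot), y along the hinge, z square to the floor. Tips about +y, 0 to 1.25 rad, raising the handle; falls back if let go. Caps slide out by 0.9 rad at the latest.
- handle (a point): Middle of that tray's round black handle bar, 12 mm thick, along y; at x -168, y 0, z +85 mm in the tray's frame, axes as the tray's. Uprights at its ends leave 90 mm clear between; 49 mm free below, down to the wall tops. Pinch it across (along x) from above: it can turn in the fingers while they stay vertical. About 3 N lifts it.
- cap_a: Orange plastic spray-can cap, 52 mm diameter, 36 mm tall, 20 g; origin at the centre of its underside, z along its axis. Starts standing in tray. The white box it should drop into is fixed to the stand under the outlet: inside, in the resting tray's frame, x -20 to 135, y -70 to 70 mm, floor 99 mm below, side walls to 24 mm below the tray's origin.
- cap_b: A second orange cap like cap_a, beside it in the same tray.
- other_tray: The look-alike tray on its own stand, with two blue caps; same shape and frame as tray. Leave it down. Either tray may be on the left or the right.
Not all that is in view belongs to the job. Leave any purple look-alike of the cap_b alone. What is shaped like the cap_a but purple is not meant.

How it is judged:
By the outcome, as a careful person would: the job done as asked, in the order asked, and still so for the second after the job is handed in, with the robot touching nothing.
It also fails if it takes over 45 s, if anything falls off the work surface, if the arm or the gripper's body presses on something with over 40 N, if the wrist force passes 120 N, or if a joint passes its speed limit or range.

ROBOT

A 6-joint arm with a two-finger parallel gripper is mounted at the origin on the work surface. World frame = base frame: x ahead of the robot, y to its left, z up, the work surface at z = 0. Lengths are in m, angles in rad, forces in N, time in s.
With the tool pointing down it reaches from about 0.325 to 0.9 m from the base axis. Payload 6.1 kg.
Tool frame: the origin (TCP) lies between the finger pads; the fingertips stand manip.tcp_to_tips ahead of it and the grasp point (between the pads) lies 5 mm behind it (manip.tcp_to_tips is the distance from the TCP to the fingertips, in m); z points along the fingers, y is the line along which they close (so a half turn about z gives the same grasp; the last joint's range is limited). The gripper opens to 85 mm and grips with 20 to 120 N. Pads are 22 mm wide; open, the fingers measure 114 mm over their backs; the gripper's body (76 mm by 85 mm) begins 54 mm behind the grasp point. The pads swing forward as they close: fully open they stand 13 mm farther back than shut.
Start: joints at [-1.285, 0.22, 1.526, -0, 1.395, -0.126], TCP at [0.25, -0.573, 0.245] pointing down, gripper open.
Joint ranges: [-2.98, 2.98], [-0.91, 2.08], [0.09, 2.57], [-1.24, 4.39], [0.2, 2.65], [-2.68, 2.68]. Speed limits (rad/s): [2.57, 2.57, 3.01, 3.14, 3.14, 3.14].

INTERFACE

Orientations are given as a unit quaternion [w, x, y, z].
In Python, from cell import manip gives the robot as it stands.
- The arm moves only by the tool step_arm, never from a script. Its argument "rows" is a list of rows, each a list of 3 entries, a list of its own where there are three numbers: the turn, a rotation vector about the tool's x, y, z in degrees, then the shift along the tool's x, y, z in m, then the closure, from 0 (fully open) to 1 (shut). A call has 1 to 12 rows; each row shifts and turns the commanded pose from where the row before left it, along the tool's axes as they then stand; what a row does not reach is not made up. A row lasts 1/10 s, in which the tool goes at most 50 mm and 8.59 degrees, less where a joint would pass 70% of its speed; a pose out of reach is approached as far as the arm can. A call is refused whole if a number of a shift passes 0.05 or a number of a turn 8.59, either way. A call with a gripper value outside its range is refused whole. The fingers move at their own pace and stop on an object; "force" is the grip in N (left out, the last holds). Time passes only in rows, so rows that do not move let the fingers close. It gives the time, the measured TCP pose, the force, the opening and the grip force at its end, in the units of the state.
- manip.state(): the state, without advancing time (a new reading comes with each control period).
- manip.grab_frame(name): name is "scene" or "top"; returns a dict with "color" (420x560x3 uint8, red, green, blue), "vfov" (degrees; the focal length in pixels is half the picture's height over the tangent of half this angle, whatever the lens; pixels are square), "cx", "cy" (the principal point, pixels), "R" (3x3) and "t" (3): a world point X has camera coordinates R X + t. Camera axes: x right, y down, z forward; pixel columns grow to the right and rows downward; lengths in m; the calibration is good to about 2 mm. A picture is of the moment at which its call begins. There is no depth.
- manip.close_job(): hands the job in; it is judged then, once.
The state is a dict: "time": time; "joint_positions": joint angles; "joint_vel": joint speeds; "joint_torque": joint torques, N m; "eef_pos": TCP position; "tool_rot": TCP orientation; "ft_force": force on the tool from outside, world axes, zero at the start; "torque": the same for the moment, N m; "finger_gap": finger opening in m; "grasp_force": force on a finger pad.
Only numpy, scipy, OpenCV 4.12 (cv2) and the standard library are available. Lean on these libraries where they do the work, as an engineer would, in place of code of your own. Each camera call takes 0.05 s, during which the arm holds its last target. There are 200 camera calls.

## Working session

There is one attempt and no reset: what is moved stays moved. The work goes in short steps, Python scripts to look and compute and a tool call to move; the robot and the scene stay as the last step left them, time stands still between calls to the robot, and variables do not carry over. Pictures are saved under pics/ and viewed, at most 10 in all, crops included, and the job is handed in when it is done.

Besides the shell and the picture viewer there is one more tool, called after ">>>" as a command line: name --argument value ..., lists and objects as JSON in quotes. step_arm: Moves the arm, as the interface text tells. Its arguments: {"type":"object","properties":{"rows":{"type":"array","items":{"type":"array"}},"force":{"type":"number"}},"required":["rows"]}

```bash
mkdir -p pics; cat > h.py <<'E'
import numpy as np, cv2
from cell import manip
def grab(n,save=None):
    f=manip.grab_frame(n)
    if save: cv2.imwrite('pics/'+save,f['color'][:,:,::-1])
    return f
def K(f): return (f['color'].shape[0]/2)/np.tan(np.radians(f['vfov'])/2)
def ray(f,u,v):
    k=K(f);R=np.array(f['R']);c=-R.T@np.array(f['t'])
    d=R.T@np.array([(u-f['cx'])/k,(v-f['cy'])/k,1]);return c,d
def onz(f,u,v,z):
    c,d=ray(f,u,v);return c+d*(z-c[2])/d[2]
def proj(f,X):
    p=np.array(f['R'])@np.array(X)+np.array(f['t']);return p[:2]/p[2]*K(f)+[f['cx'],f['cy']]
E
python3 - <<'E'
from h import *
a=grab('scene','s1.png');b=grab('top','t1.png')
for f in(a,b): print(f['vfov'],f['cx'],f['cy'],ray(f,280,210))
print(manip.tcp_to_tips,manip.state())
E
```

```text
54.21238397692275 282.9179387880193 211.7512171199004 (array([ 1.09388702, -0.26097507,  0.64816338]), array([-0.73034406,  0.29057716, -0.61824855]))
57.06198225969323 275.1017830073869 207.5232589013559 (array([ 0.37526514, -0.03208135,  1.01793384]), array([ 0.15663546, -0.02900899, -0.98733263]))
0.014 {'time': 0.1, 'joint_positions': array([-1.28510948e+00,  2.21161790e-01,  1.52750460e+00, -1.62727671e-05,
        1.39471154e+00, -1.26093103e-01]), 'joint_vel': array([-0.00037262, -0.00154486, -0.00145514,  0.00189224, -0.00095342,
       -0.00105997]), 'joint_torque': array([ 2.18107511e-03, -4.98243141e+01, -3.90546477e+01, -4.08066592e-05,
        5.64981092e-03,  2.07705597e-05]), 'eef_pos': array([ 0.24999641, -0.57224734,  0.24429544]), 'tool_rot': array([-8.89157437e-04,  9.78878744e-01,  2.04439739e-01, -7.91378264e-05]), 'ft_force': array([-0.93589309,  0.14852836, -0.13382526]), 'torque': array([-0.01522381, -0.00685292,  0.03214056]), 'grasp_force': 0.0, 'finger_gap': 0.08559360703218175}
```

View pics/s1.png

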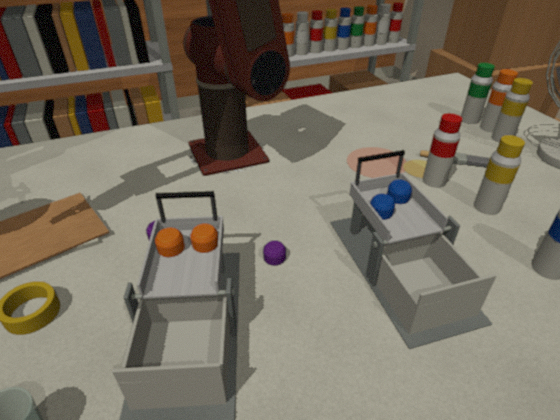

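View pics/t1.png

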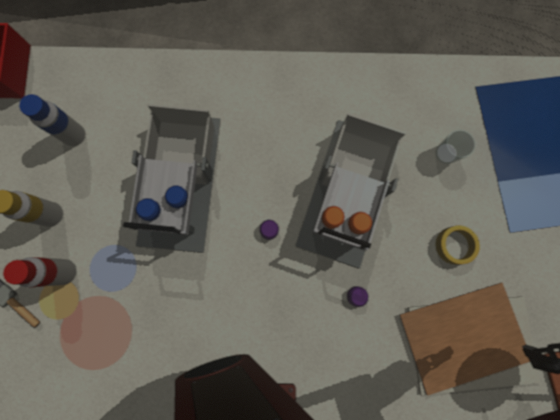

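The top view shows orange caps at (333,216) and (360,223) in the right-hand tray (scene view: (170,241) and (204,237)). The blue caps are at (148,209) and (176,196) in the left tray. Purple look-alikes are on the table at (269,229) and (358,297). The right tray is the one meant, so I'll measure its handle and confirm it in a crop.

```bash
python3 - <<'E'
from h import *
def bar(f,x0,y0,x1,y1,th=45):
    g=f['color'][y0:y1,x0:x1].max(2); m=(g<th).astype(np.uint8)
    n,l,s,c=cv2.connectedComponentsWithStats(m)
    for i in range(1,n):
        if s[i,4]>40: print(s[i]+[x0,y0,0,0,0],c[i]+[x0,y0])
    return
a=grab('scene');b=grab('top')
print('top');bar(b,300,215,390,260);print('sc');bar(a,145,180,230,235)
hsv=cv2.cvtColor(b['color'],cv2.COLOR_RGB2HSV)
m=cv2.inRange(hsv,(5,150,80),(18,255,255));n,l,s,c=cv2.connectedComponentsWithStats(m)
for i in range(1,n):
    if s[i,4]>100: print('cap',c[i],s[i,4],onz(b,*c[i],.146))
A=cv2.resize(b['color'][100:290,280:420],None,fx=4,fy=3.15*4/3.15)[:600]
B=cv2.resize(a['color'][170:270,120:250],None,fx=4,fy=4)
cv2.imwrite('pics/c1.png',cv2.resize(b['color'][105:255,285:415],None,fx=4,fy=4,interpolation=2)[:,:,::-1])
cv2.imwrite('pics/c2.png',B[:,:,::-1])
E
```

```text
top
[313 227  57  32 730] [334.62328767 243.53424658]
sc
[156 192  60  30 310] [184.48709677 198.10967742]
cap [333.66071429 215.85357143] 280 [ 0.50174346 -0.18054973  0.146     ]
cap [361.42857143 221.79931973] 294 [ 0.4888899  -0.24395661  0.146     ]
```

View pics/c1.png

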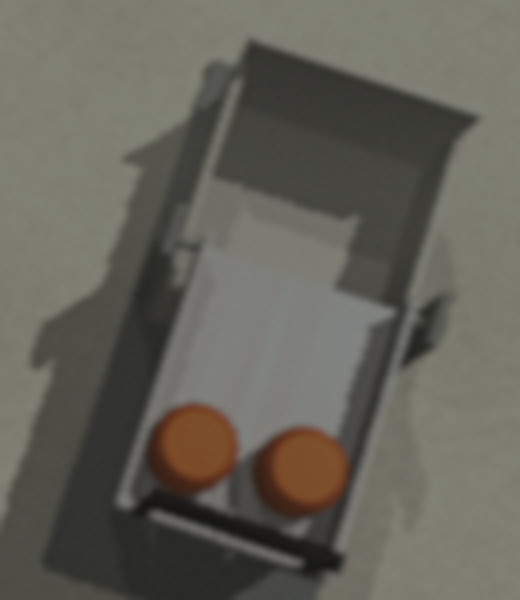

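View pics/c2.png

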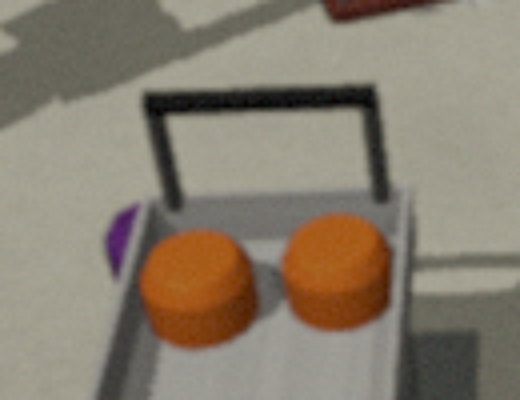

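The crops confirm the orange-cap tray. The bar ends are at top-view pixels (322,229.5) and (369,245), and scene pixels (214,194) and (157,195.5). Next I'll triangulate them.

```bash
python3 - <<'E'
from h import *
a=grab('scene');b=grab('top')
def tri(p,q):
    c1,d1=ray(b,*p);c2,d2=ray(a,*q)
    s=np.linalg.lstsq(np.c_[d1,-d2],c2-c1,rcond=None)[0]
    P,Q=c1+d1*s[0],c2+d2*s[1];print(P,Q,np.linalg.norm(P-Q));return (P+Q)/2
L=tri((322.2,230),(213.7,193.7));R=tri((368.7,245),(157,195.5))
for f,p,q in((b,(322.2,230),(368.7,245)),(a,(213.7,193.7),(157,195.5))):
    l,r=onz(f,*p,.195),onz(f,*q,.195);print('z195',(l+r)/2,np.linalg.norm(l-r),np.degrees(np.arctan2(*(l-r)[:2])))
# outlet wall line directions: long box wall tops (top view), z=.086
for p,q in (((285+205/4,105+243/4),(285+130/4,105+500/4)),((285+400/4,105+330/4),(285+335/4,105+550/4))):
    u,v=onz(b,*p,.14),onz(b,*q,.14);d=u-v;print('wall yaw',np.degrees(np.arctan2(d[1],d[0])),u,v)
from scipy.spatial.transform import Rotation as Ro
s=manip.state();q=s['tool_rot'];print(Ro.from_quat([q[1],q[2],q[3],q[0]]).as_matrix())
E
```

```text
[ 0.46374241 -0.14724449  0.19428061] [ 0.46437309 -0.14486272  0.19401534] 0.00247810530583947
[ 0.43270622 -0.24604267  0.19623884] [ 0.43294724 -0.24479639  0.19593117] 0.0013061329002097297
z195 [ 0.44822897 -0.19675458  0.195     ] 0.10391330584803461 17.28331286668108
z195 [ 0.44866216 -0.19493877  0.195     ] 0.1053384079101761 18.917648473310813
wall yaw -16.54565458303603 [ 0.62177642 -0.18931981  0.14      ] [ 0.46943441 -0.14406198  0.14      ]
wall yaw -17.980250304999327 [ 0.5711584  -0.30277459  0.14      ] [ 0.44232762 -0.26096402  0.14      ]
[[ 9.16418898e-01  4.00220390e-01 -2.09570303e-04]
 [ 4.00220440e-01 -9.16418684e-01  6.27978631e-04]
 [ 5.92757109e-05 -6.59365804e-04 -9.99999781e-01]]
```

>>> step_arm --rows '[[[0, 0, 0], [0.0277, -0.0221, -0.002], 0], [[0, 0, 0], [0.0277, -0.0221, -0.002], 0], [[0, 0, 0], [0.0277, -0.0221, -0.002], 0], [[0, 0, 0], [0.0277, -0.0221, -0.002], 0], [[0, 0, 0], [0.0277, -0.0221, -0.002], 0], [[0, 0, 0], [0.0277, -0.0221, -0.002], 0], [[0, 0, 0], [0.0277, -0.0221, -0.002], 0], [[0, 0, 0], [0.0277, -0.0221, -0.002], 0], [[0, 0, 0], [0.0277, -0.0221, -0.002], 0], [[0, 0, 0], [0.0277, -0.0221, -0.002], 0], [[0, 0, 0], [0.0277, -0.0221, -0.002], 0], [[0, 0, 0], [0.0277, -0.0221, -0.002], 0]]'

```text
time: 1.5
eef_pos: [0.4491, -0.1953, 0.2695]
tool_rot: [0.0, 0.979, 0.204, 0.0]
ft_force: [-0.1, -0.3, 0.3]
finger_gap: 0.0852
grasp_force: 0.0
```

>>> step_arm --rows '[[[0, 0, -8.1], [0, 0, 0], 0], [[0, 0, -8.1], [0, 0, 0], 0], [[0, 0, -8.1], [0, 0, 0], 0], [[0, 0, -8.1], [0, 0, 0], 0], [[0, 0, -8.1], [0, 0, 0], 0], [[0, 0, -8.1], [0, 0, 0], 0], [[0, 0, 0], [0, 0, 0], 0], [[0, 0, 0], [0, 0, 0], 0]]'

```text
time: 2.3
eef_pos: [0.4486, -0.1967, 0.2693]
tool_rot: [0.0, 0.809, 0.588, 0.0]
ft_force: [-0.2, 0.7, 0.2]
finger_gap: 0.0852
grasp_force: 0.0
```

```bash
cat > st.py <<'E'
from h import *
from scipy.spatial.transform import Rotation as Ro
s=manip.state();q=s['tool_rot'];R=Ro.from_quat([q[1],q[2],q[3],q[0]]).as_matrix()
hp=np.array([.4484,-.196,.190])
print(s['time'],s['eef_pos'],s['ft_force'],s['finger_gap']);print(R.round(4));print('to handle, tool axes',R.T@(hp-s['eef_pos']))
E
python3 - <<'E'
import st
from h import *
a=grab('scene','s2.png')
E
```

```text
2.3 [ 0.44858083 -0.19666228  0.26933291] [-0.23411942  0.71388229  0.17609935] 0.08521378986680418
[[ 0.3094  0.9509  0.    ]
 [ 0.9509 -0.3094 -0.    ]
 [-0.      0.     -1.    ]]
to handle, tool axes [ 0.00057497 -0.00037966  0.07933289]
```

View pics/s2.png

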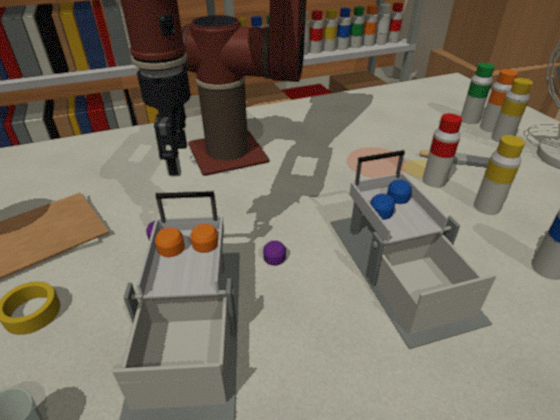

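```bash
python3 - <<'E'
from h import *
a=grab('scene')
e=np.array([.951,-.309,0])
T=np.array([.4486,-.1967,.2555])
for X in (T,T+.045*e+[0,0,.013],T-.045*e+[0,0,.013],[.4484,-.196,.195]):print(proj(a,X))
E
```

```text
[179.47980552 167.31821397]
[174.93138972 175.09246792]
[181.42168127 148.29622372]
[184.84462327 194.64596533]
```

The front fingertip is at about (173,173), and the calibration predicts (175,175). The fingers straddle the bar, so I'll go down and pinch.

>>> step_arm --rows '[[[0, 0, 0], [0, 0, 0.02], 0], [[0, 0, 0], [0, 0, 0.02], 0], [[0, 0, 0], [0, 0, 0.02], 0], [[0, 0, 0], [0, 0, 0.01], 0], [[0, 0, 0], [0, 0, 0.01], 0], [[0, 0, 0], [0, 0, 0], 0]]'

```text
time: 3.0
eef_pos: [0.4481, -0.1963, 0.1882]
tool_rot: [-0.001, 0.808, 0.589, -0.0]
ft_force: [-0.3, 0.6, 0.2]
finger_gap: 0.0857
grasp_force: 0.0
```

>>> step_arm --rows '[[[0, 0, 0], [0, 0, 0], 0.3], [[0, 0, 0], [0, 0, 0], 0.5], [[0, 0, 0], [0, 0, 0], 0.6], [[0, 0, 0], [0, 0, 0], 0.7], [[0, 0, 0], [0, 0, 0], 0.8], [[0, 0, 0], [0, 0, 0], 0.9], [[0, 0, 0], [0, 0, 0], 1], [[0, 0, 0], [0, 0, 0], 1], [[0, 0, 0], [0, 0, 0], 1], [[0, 0, 0], [0, 0, 0], 1]]' --force 30

```text
time: 4.0
eef_pos: [0.4489, -0.1968, 0.1896]
tool_rot: [0.0, 0.808, 0.589, 0.0]
ft_force: [1.7, 0.2, 3.0]
finger_gap: 0.011
grasp_force: 29.3
```

```bash
python3 - <<'E'
import st,numpy as np
r=lambda t:np.array([-168*np.cos(t)+85*np.sin(t),168*np.sin(t)+85*np.cos(t)])
for n,T in((24,.95),):
    p=[r(t) for t in np.linspace(0,T,n+1)]
    print('dx dz per row mm',np.diff(p,axis=0).round(1).tolist(),p[-1]-p[0])
E
```

```text
4.0 [ 0.44894166 -0.19681608  0.18962324] [1.66350233 0.16775914 2.96597391] 0.010979398358962307
[[ 3.058e-01  9.521e-01  8.000e-04]
 [ 9.521e-01 -3.058e-01 -4.000e-04]
 [-1.000e-04  9.000e-04 -1.000e+00]]
to handle, tool axes [ 0.00061127 -0.00076496 -0.00037751]
dx dz per row mm [[3.5, 6.6], [3.8, 6.4], [4.0, 6.3], [4.3, 6.1], [4.5, 5.9], [4.7, 5.8], [4.9, 5.6], [5.2, 5.4], [5.4, 5.2], [5.6, 4.9], [5.8, 4.7], [5.9, 4.5], [6.1, 4.3], [6.3, 4.0], [6.4, 3.8], [6.6, 3.5], [6.7, 3.2], [6.8, 3.0], [6.9, 2.7], [7.0, 2.4], [7.1, 2.1], [7.2, 1.9], [7.3, 1.6], [7.3, 1.3]] [139.41755888 101.09686741]
```

>>> step_arm --rows '[[[0, 0, 0], [0, 0.0035, -0.0066], 1], [[0, 0, 0], [0, 0.0038, -0.0064], 1], [[0, 0, 0], [0, 0.004, -0.0063], 1], [[0, 0, 0], [0, 0.0043, -0.0061], 1], [[0, 0, 0], [0, 0.0045, -0.0059], 1], [[0, 0, 0], [0, 0.0047, -0.0058], 1], [[0, 0, 0], [0, 0.0049, -0.0056], 1], [[0, 0, 0], [0, 0.0052, -0.0054], 1], [[0, 0, 0], [0, 0.0054, -0.0052], 1], [[0, 0, 0], [0, 0.0056, -0.0049], 1], [[0, 0, 0], [0, 0.0058, -0.0047], 1], [[0, 0, 0], [0, 0.0059, -0.0045], 1]]'

```text
time: 5.2
eef_pos: [0.5026, -0.2147, 0.2587]
tool_rot: [-0.0, 0.808, 0.589, -0.001]
ft_force: [-10.4, -0.7, 7.0]
finger_gap: 0.0104
grasp_force: 29.3
```

```bash
python3 - <<'E'
import st
from h import *
a=grab('scene','s3.png')
E
```

```text
5.2 [ 0.50261879 -0.21471786  0.25872368] [-10.38490072  -0.70033012   6.97517474] 0.010356716451213664
[[ 3.059e-01  9.520e-01 -2.600e-03]
 [ 9.520e-01 -3.060e-01 -7.000e-04]
 [-1.500e-03 -2.200e-03 -1.000e+00]]
to handle, tool axes [ 0.00133453 -0.0571911   0.0688504 ]
```

View pics/s3.png

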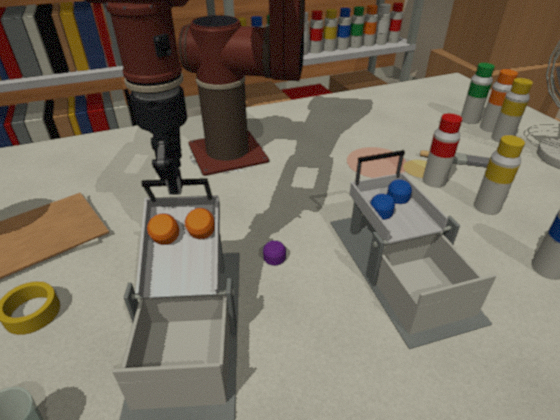

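The tray has tipped and is held by the bar. The caps are still in the pan, at (163,228) and (200,222). I'll keep lifting.

>>> step_arm --rows '[[[0, 0, 0], [0, 0.0056, -0.0043], 1], [[0, 0, 0], [0, 0.0058, -0.004], 1], [[0, 0, 0], [0, 0.006, -0.0038], 1], [[0, 0, 0], [0, 0.0064, -0.0035], 1], [[0, 0, 0], [0, 0.0065, -0.0032], 1], [[0, 0, 0], [0, 0.0067, -0.003], 1], [[0, 0, 0], [0, 0.0068, -0.0027], 1], [[0, 0, 0], [0, 0.007, -0.0024], 1], [[0, 0, 0], [0, 0.0071, -0.0021], 1], [[0, 0, 0], [0, 0.0072, -0.0019], 1], [[0, 0, 0], [0, 0.0073, -0.0016], 1], [[0, 0, 0], [0, 0.0073, -0.0013], 1]]'

```text
time: 6.45
eef_pos: [0.5797, -0.24, 0.2925]
tool_rot: [0.001, 0.808, 0.589, -0.0]
ft_force: [-4.4, -3.8, 3.0]
finger_gap: 0.0106
grasp_force: 30.6
```

>>> step_arm --rows '[[[0, 0, 0], [0, 0, 0], 1], [[0, 0, 0], [0, 0, 0], 1], [[0, 0, 0], [0, 0, 0], 1], [[0, 0, 0], [0, 0, 0], 1], [[0, 0, 0], [0, 0, 0], 1], [[0, 0, 0], [0, 0, 0], 1], [[0, 0, 0], [0, 0, 0], 1], [[0, 0, 0], [0, 0, 0], 1]]'

```text
time: 7.25
eef_pos: [0.5796, -0.24, 0.2924]
tool_rot: [0.002, 0.808, 0.589, -0.0]
ft_force: [-4.1, -5.3, 3.6]
finger_gap: 0.0106
grasp_force: 30.7
```

```bash
python3 - <<'E'
import st
from h import *
a=grab('scene','s4.png')
E
```

```text
7.25 [ 0.57955871 -0.23998639  0.2923714 ] [-4.1295809  -5.31304137  3.55050601] 0.010584202047165482
[[ 0.3065  0.9519  0.0017]
 [ 0.9519 -0.3065 -0.0028]
 [-0.0022  0.0025 -1.    ]]
to handle, tool axes [ 0.0018908  -0.13857966  0.10202654]
```

View pics/s4.png

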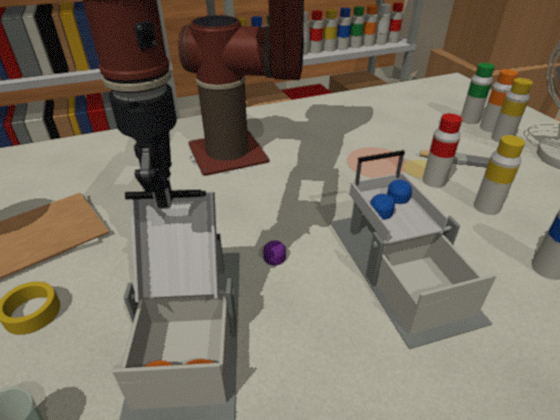

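Both caps have slid out and lie in the box, with their tops at (160,365) and (200,363). I'll lower the tray back along the same arc.

>>> step_arm --rows '[[[0, 0, 0], [0, -0.0073, 0.0013], 1], [[0, 0, 0], [0, -0.0073, 0.0016], 1], [[0, 0, 0], [0, -0.0072, 0.0019], 1], [[0, 0, 0], [0, -0.0071, 0.0021], 1], [[0, 0, 0], [0, -0.007, 0.0024], 1], [[0, 0, 0], [0, -0.0068, 0.0027], 1], [[0, 0, 0], [0, -0.0067, 0.003], 1], [[0, 0, 0], [0, -0.0065, 0.0032], 1], [[0, 0, 0], [0, -0.0064, 0.0035], 1], [[0, 0, 0], [0, -0.006, 0.0038], 1], [[0, 0, 0], [0, -0.0058, 0.004], 1], [[0, 0, 0], [0, -0.0056, 0.0043], 1]]'

```text
time: 8.5
eef_pos: [0.5029, -0.214, 0.2565]
tool_rot: [-0.0, 0.808, 0.589, -0.0]
ft_force: [-3.1, -3.3, 3.6]
finger_gap: 0.0105
grasp_force: 31.9
```

>>> step_arm --rows '[[[0, 0, 0], [0, -0.003, 0.0022], 1], [[0, 0, 0], [0, -0.0029, 0.0023], 1], [[0, 0, 0], [0, -0.0029, 0.0023], 1], [[0, 0, 0], [0, -0.0029, 0.0024], 1], [[0, 0, 0], [0, -0.0028, 0.0024], 1], [[0, 0, 0], [0, -0.0028, 0.0025], 1], [[0, 0, 0], [0, -0.0027, 0.0026], 1], [[0, 0, 0], [0, -0.0027, 0.0026], 1], [[0, 0, 0], [0, -0.0026, 0.0027], 1], [[0, 0, 0], [0, -0.0026, 0.0027], 1], [[0, 0, 0], [0, -0.0025, 0.0028], 1], [[0, 0, 0], [0, -0.0024, 0.0028], 1]]'

```text
time: 9.7
eef_pos: [0.4721, -0.2037, 0.2261]
tool_rot: [-0.0, 0.808, 0.589, 0.0]
ft_force: [0.9, 2.6, 0.3]
finger_gap: 0.0111
grasp_force: 31.6
```

>>> step_arm --rows '[[[0, 0, 0], [0, -0.0024, 0.0029], 1], [[0, 0, 0], [0, -0.0023, 0.0029], 1], [[0, 0, 0], [0, -0.0023, 0.003], 1], [[0, 0, 0], [0, -0.0022, 0.003], 1], [[0, 0, 0], [0, -0.0022, 0.003], 1], [[0, 0, 0], [0, -0.0021, 0.0031], 1], [[0, 0, 0], [0, -0.002, 0.0031], 1], [[0, 0, 0], [0, -0.002, 0.0032], 1]]'

```text
time: 10.5
eef_pos: [0.4555, -0.1985, 0.2019]
tool_rot: [-0.0, 0.808, 0.589, 0.0]
ft_force: [1.5, 4.8, 0.1]
finger_gap: 0.0108
grasp_force: 31.5
```

```bash
python3 st.py
```

```text
10.5 [ 0.45545286 -0.19850061  0.20185722] [1.47727202 4.78724939 0.10836752] 0.010813187911752856
[[ 3.056e-01  9.522e-01  0.000e+00]
 [ 9.522e-01 -3.056e-01  6.000e-04]
 [ 6.000e-04 -2.000e-04 -1.000e+00]]
to handle, tool axes [ 0.000218   -0.00747779  0.01185853]
```

>>> step_arm --rows '[[[0, 0, 0], [0, -0.0016, 0.0025], 1], [[0, 0, 0], [0, -0.0015, 0.0025], 1], [[0, 0, 0], [0, -0.0012, 0.002], 1], [[0, 0, 0], [0, -0.001, 0.002], 1], [[0, 0, 0], [0, -0.0008, 0.0015], 1], [[0, 0, 0], [0, -0.0006, 0.001], 1], [[0, 0, 0], [0, 0, 0.0005], 1], [[0, 0, 0], [0, 0, 0], 1], [[0, 0, 0], [0, 0, 0], 1]]'

```text
time: 11.4
eef_pos: [0.4491, -0.1964, 0.1902]
tool_rot: [-0.0, 0.808, 0.589, 0.0]
ft_force: [0.9, 5.6, 2.9]
finger_gap: 0.0105
grasp_force: 31.5
```

>>> step_arm --rows '[[[0, 0, 0], [0, 0, 0.0006], 1], [[0, 0, 0], [0, 0, 0], 1], [[0, 0, 0], [0, 0, 0], 0.8], [[0, 0, 0], [0, 0, 0], 0.6], [[0, 0, 0], [0, 0, 0], 0.4], [[0, 0, 0], [0, 0, 0], 0.2], [[0, 0, 0], [0, 0, 0], 0], [[0, 0, 0], [0, 0, 0], 0], [[0, 0, 0], [0, 0, 0], 0], [[0, 0, 0], [0, 0, 0], 0]]'

```text
time: 12.4
eef_pos: [0.4492, -0.1969, 0.1896]
tool_rot: [0.0, 0.808, 0.589, -0.0]
ft_force: [-0.5, 0.1, -0.5]
finger_gap: 0.0856
grasp_force: 0.0
```

>>> step_arm --rows '[[[0, 0, 0], [0, 0, -0.01], 0], [[0, 0, 0], [0, 0, -0.02], 0], [[0, 0, 0], [0, 0, -0.02], 0], [[0, 0, 0], [0, 0, -0.03], 0], [[0, 0, 0], [0, 0, -0.03], 0], [[0, 0, 0], [0, 0, 0], 0], [[0, 0, 0], [0, 0, 0], 0]]'

```text
time: 13.1
eef_pos: [0.4496, -0.1971, 0.3009]
tool_rot: [0.001, 0.808, 0.589, 0.0]
ft_force: [-0.3, -0.2, -0.3]
finger_gap: 0.0855
grasp_force: 0.0
```

```bash
python3 - <<'E'
from h import *
a=grab('scene');b=grab('top')
t=cv2.resize(b['color'],None,fx=.7,fy=.7);s=cv2.resize(a['color'],None,fx=.7,fy=.7)
cv2.imwrite('pics/f.png',np.hstack([s,t])[:,:,::-1])
E
```

```text
(no output)
```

View pics/f.png

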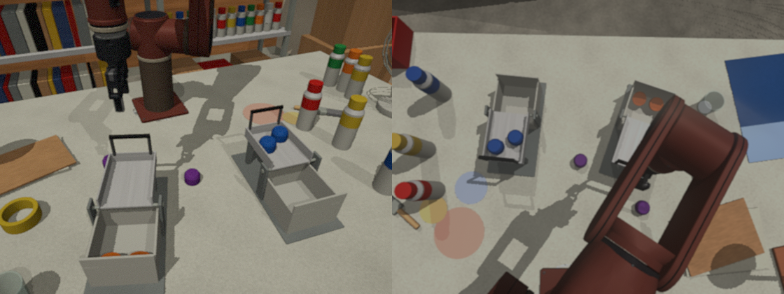

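The orange tray is back at rest with its bar at (131,137) in this view. Both orange caps are in the box (top half, (640,98) and (655,103)), the blue tray is still down, and the gripper is clear. I'm handing it in.

```bash
python3 -c "
from cell import manip
print(manip.close_job())"
```

```text
the job is handed in; nothing more can be done
None
```

I tipped the orange tray until both caps slid into its white box, lowered it gently to rest and let go. The blue tray stayed down, and the job was handed in at about 13 s.

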